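# Lay out a fossil tail by size

## Task

Lay out the fossil tail on the mounting board: stand the four loose vertebrae upright on the row of grey pads, one centred on each pad and with its long axis in line with the row, the largest next to the hip block and then ever smaller to the smallest at the far end. The bones are brittle, so never let one tip over, and leave the white dish where it stands.

Things in the scene. Friction and masses are not known exactly. Their poses are not given: they have to be found in the camera images.
- vert_a: The largest of four loose pale fossil vertebrae, alike but for size, upright: spool body 58 mm long (its x, the tail axis), 50 in diameter, 68 wide over its side processes, arch to 54 above the underside; on top a blade 35 long (x), 11 thick (y), reaching 104 above the underside. Grip the blade from above, closing along y. Origin: centre of the flat underside, z up. About 280 g.
- vert_b: The second largest of four loose pale fossil vertebrae, alike but for size, upright: spool body 50 mm long (its x, the tail axis), 43 in diameter, 61 wide over its side processes, arch to 47 above the underside; on top a blade 30 long (x), 10 thick (y), reaching 90 above the underside. Grip the blade from above, closing along y. Origin: centre of the flat underside, z up. About 190 g.
- vert_c: The third largest of four loose pale fossil vertebrae, alike but for size, upright: spool body 43 mm long (its x, the tail axis), 36 in diameter, 54 wide over its side processes, arch to 40 above the underside; on top a blade 26 long (x), 10 thick (y), reaching 76 above the underside. Grip the blade from above, closing along y. Origin: centre of the flat underside, z up. About 120 g.
- vert_d: The smallest of four loose pale fossil vertebrae, alike but for size, upright: spool body 36 mm long (its x, the tail axis), 29 in diameter, 47 wide over its side processes, arch to 33 above the underside; on top a blade 22 long (x), 9 thick (y), reaching 62 above the underside. Grip the blade from above, closing along y. Origin: centre of the flat underside, z up. About 70 g.
- pad_p: One of four alike, fixed dark grey foam pads, 66 x 66 mm square and 6 mm thick, in a straight row 80 mm apart on a pale plywood board 12 mm thick; its top is 18 mm above the table (firm). Origin: centre of its underside; its y axis runs along the row, x across it. The pads' names say nothing of their order in the row.
- pad_q: One of four alike, fixed dark grey foam pads, 66 x 66 mm square and 6 mm thick, in a straight row 80 mm apart on a pale plywood board 12 mm thick; its top is 18 mm above the table (firm). Origin: centre of its underside; its y axis runs along the row, x across it. The pads' names say nothing of their order in the row.
- pad_r: One of four alike, fixed dark grey foam pads, 66 x 66 mm square and 6 mm thick, in a straight row 80 mm apart on a pale plywood board 12 mm thick; its top is 18 mm above the table (firm). Origin: centre of its underside; its y axis runs along the row, x across it. The pads' names say nothing of their order in the row.
- pad_s: One of four alike, fixed dark grey foam pads, 66 x 66 mm square and 6 mm thick, in a straight row 80 mm apart on a pale plywood board 12 mm thick; its top is 18 mm above the table (firm). Origin: centre of its underside; its y axis runs along the row, x across it. The pads' names say nothing of their order in the row.
- hip: Hip block: fixed lump of brown rock about 100 mm across with three fused pale bone spines on its top (100 mm high), standing on the board at one end of the row of pads, 95 mm from the centre of the nearest pad. Origin: centre of its underside. At the row's other end stands a fixed wooden block with three upright pens (85 mm high).
- dish: Loose open white plastic dish, round, 72 mm across and 28 mm high, standing on the table among the vertebrae; a bystander. Origin: centre of its underside.
There are look-alikes about, which are no part of the job. Leave any red or turquoise look-alike of the vert_a alone.

How it is judged:
By the outcome, as a careful person would: the job done as asked, in the order asked, and still so for the second after the job is handed in, with the robot touching nothing.
It also fails if it takes over 106 s, if anything falls off the work surface, if the arm or the gripper's body presses on something with over 40 N, if the wrist force passes 120 N, or if a joint passes its speed limit or range.

## Robot

A 6-joint arm with a two-finger parallel gripper is mounted at the origin on the work surface. World frame = base frame: x ahead of the robot, y to its left, z up, the work surface at z = 0. Lengths are in m, angles in rad, forces in N, time in s.
With the tool pointing down it reaches from about 0.225 to 0.725 m from the base axis. Payload 3.1 kg.
Tool frame: the origin (TCP) lies midway between the tips of the shut fingers; the grasp point (between the pads) lies ctrl.hold_point_z behind it (ctrl.hold_point_z is the distance from the TCP to the grasp point, in m); z points along the fingers, y is the direction in which the jaws open and shut (so a half turn about z gives the same grasp; the last joint's range is limited). The gripper opens to 85 mm and grips with 20 to 120 N. Pads are 22 mm wide; open, the fingers measure 114 mm over their backs; the gripper's body (76 mm by 85 mm) begins 54 mm behind the grasp point. The pads swing forward as they close: fully open they stand 13 mm farther back than shut.
Start: joints at [1.023, 0.048, 0.099, 1.622, 0, 1.443], TCP at [0.214, 0.479, 0.231] pointing down, gripper open.
Joint ranges: [-2.91, 2.91], [-0.99, 1.94], [-1.21, 1.42], [-2.12, 2.29], [-1.49, 1.47], [-3.14, 3.14]. Speed limits (rad/s): [2.79, 2.79, 3.14, 3.14, 3.14, 3.14].

## Interface

Orientations are given as a unit quaternion [w, x, y, z].
In Python, from plant import ctrl, cams gives the robot as it stands.
- The arm moves only by the shell command python3 -m handwheel 'ROWS' [OPENING] [FORCE]. ROWS is JSON, a list that holds one entry, the list of rows, each a list of 6 numbers: the shift along the tool's x, y, z in cm, then the turn, a rotation vector about the tool's x, y, z in degrees. A call has exactly 8 rows; each row is the pose to reach, as a shift and turn from the pose commanded when the call began, along the tool's axes at that moment; what a row does not reach only later rows make up. A row lasts 1/12 s, in which the tool goes at most 41.7 mm and 7.16 degrees, less where a joint would pass 70% of its speed; a pose out of reach is approached as far as the arm can. A call with a gripper value outside its range is refused whole. OPENING is the closure, from 0 (fully open) to 1 (shut), set as the call begins (- or left out, the last holds). The fingers move at their own pace and stop on an object; FORCE is the grip in N (left out, the last holds). Time passes only in rows, so rows that repeat a pose let the fingers close, or fill a call up. It gives the time, the measured TCP pose, the force and the opening at its end, in the units of the state.
- ctrl.get_obs(): the state, without advancing time (a new reading comes with each control period).
- cams.get_image(name): name is "side" or "top"; returns (picture, depth): 400x640x3 uint8, blue, green, red; 400x640 float32, m along the optical axis (not along the pixel's ray), 0 where there is no reading.
- cams.camera_params(name): a dict with "fx", "fy", "cx", "cy" (pixels), "world_from_camera" (4x4, takes a point from camera to world coordinates). Camera axes: x right, y up, looking along -z (the intrinsics and any distortion apply to the point x, -y, -z); pixel columns grow to the right and rows downward; lengths in m; the calibration is good to about 2 mm. A picture is of the moment at which its call begins. camera_params takes no time and is no camera call.
- ctrl.finish_job(): hands the job in, once; it reports no verdict.
Trained networks look in the newest picture that a camera, given by its name, has taken for a name from the list of things; names that differ only in an ending like _2 or _b are one class to them, and where a whole thing is asked for, a point or a joint stands for the part that bears it (a point fixed in the world has none). Each returns a list of dicts, best first, with "conf" (0 to 1); they miss things now and then, are a little off and sometimes report something else, mostly with a low value. They report only what shows in the picture. A call takes as long as a camera call. They do not tell look-alikes from the thing itself.
- cams.search_frame(camera, thing): "position" ([x, y, z] in m, in world coordinates, good to about 4 mm: the middle of the surface that is visible of it).
The state is a dict: "t": time; "joints": joint angles; "joint_vel": joint speeds; "effort": joint torques, N m; "tcp_pos": TCP position; "eef_rot": TCP orientation; "contact_force": force on the tool from outside, world axes, zero at the start; "moment": the same for the moment, N m; "width": opening from 0.0 (shut) to 1.0 (fully open).
Only numpy, scipy, OpenCV 4.12 (cv2) and the standard library are available. Lean on these libraries where they do the work, as an engineer would, in place of code of your own. Each camera call takes 0.05 s, during which the arm holds its last target. There are 200 camera calls.

## Working session

There is one attempt and no reset: what is moved stays moved. The work goes in short steps, Python scripts to look and compute and a shell command to move; the robot and the scene stay as the last step left them, time stands still between calls to the robot, and variables do not carry over. Pictures are saved under pics/ and viewed, about 12 in all and at most 16, crops included, and the job is handed in when it is done.

```bash
ls; mkdir -p pics; python3 - <<'E'
from plant import ctrl,cams
import cv2,numpy as np
o=ctrl.get_obs();print(o,ctrl.hold_point_z)
for n in("top","side"):
    im,d=cams.get_image(n);cv2.imwrite(f"pics/{n}0.png",im);np.save(f"{n}d.npy",d);print(n,cams.camera_params(n))
E
```

```text
pics
{'t': 0.0, 'joints': array([ 1.02318757e+00,  4.87470193e-02,  9.75417524e-02,  1.62198651e+00,
       -1.57470012e-05,  1.44294223e+00]), 'joint_vel': array([-0.00156402,  0.00033135,  0.00157609,  0.00067211, -0.0001447 ,
       -0.00127672]), 'effort': array([ 3.39635044e-04, -3.38782454e+01,  3.20014787e+01,  2.02235644e-02,
       -1.07304588e-04, -1.16819314e-05]), 'tcp_pos': array([0.21367017, 0.4788668 , 0.23009098]), 'eef_rot': array([-3.89435232e-04,  2.08339762e-01,  9.78055780e-01, -1.13267498e-03]), 'contact_force': array([-0.03836968,  0.717518  , -0.59447982]), 'moment': array([ 0.02085551, -0.039581  ,  0.00175673]), 'width': 0.9964081692184552} 0.0187
top {'fx': 471.938098219076, 'fy': 471.938098219076, 'cx': 316.411201497851, 'cy': 210.61416551642833, 'world_from_camera': array([[ 1.68022722e-03,  9.78989141e-01, -2.03905463e-01,
         2.61227911e-01],
       [-9.99983117e-01,  5.10635920e-04, -5.78842673e-03,
        -5.87860893e-02],
       [-5.56268546e-03,  2.03911747e-01,  9.78973471e-01,
         1.02909975e+00],
       [ 0.00000000e+00,  0.00000000e+00,  0.00000000e+00,
         1.00000000e+00]])}
side {'fx': 402.6718018890134, 'fy': 402.6718018890134, 'cx': 320.363940679981, 'cy': 203.74491088164893, 'world_from_camera': array([[ 0.99611555,  0.05497015, -0.06879023,  0.42732856],
       [-0.08748504,  0.52901178, -0.84409295, -0.98130085],
       [-0.01000908,  0.84683223,  0.53176592,  0.64164363],
       [ 0.        ,  0.        ,  0.        ,  1.        ]])}
```

View pics/top0.png

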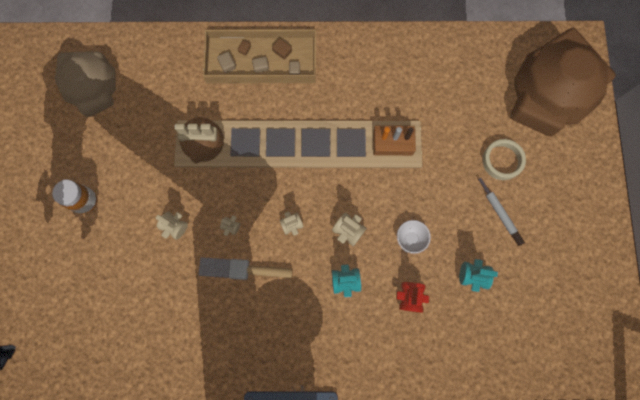

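View pics/side0.png

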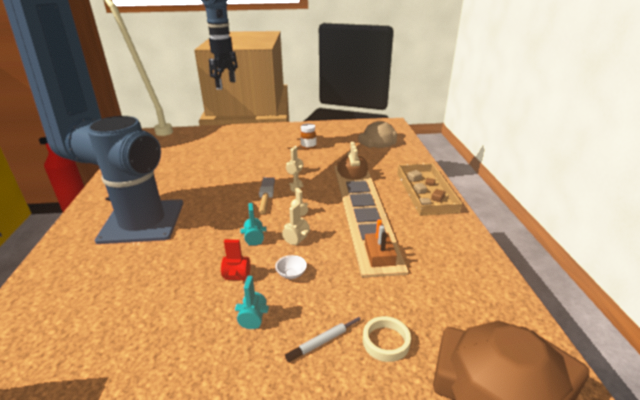

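The top view shows the pale vertebrae at about (171,226), (228,226), (291,225) and (349,230). The pads are at x≈245, 281, 316 and 351 on row 142, with the hip at (200,140) and the pens at (395,135). The dish is at (413,237), and the coloured look-alikes sit below.

```bash
cat > h.py <<'E'
import numpy as np,cv2
from plant import ctrl,cams
def cloud(n,d):
    p=cams.camera_params(n);v,u=np.mgrid[:400,:640]
    c=np.stack([(u-p["cx"])/p["fx"]*d,-(v-p["cy"])/p["fy"]*d,-d],-1)
    T=p["world_from_camera"];return c@T[:3,:3].T+T[:3,3]
def rect(P):
    (c,s,a)=cv2.minAreaRect((P[:,:2]*1000).astype(np.float32));b=cv2.boxPoints((c,s,a))
    e=max([b[1]-b[0],b[2]-b[1]],key=np.linalg.norm)
    return np.round(c,1),np.round(sorted(s),1),round(np.degrees(np.arctan2(e[1],e[0]))%180,1)
E
python3 - <<'E'
from h import *
im=cv2.imread("pics/top0.png");d=np.load("topd.npy");W=cloud("top",d)
for u,v in((171,226),(228,226),(291,225),(349,230),(413,237)):
    w=W[v-24:v+24,u-24:u+24].reshape(-1,3);w=w[(w[:,2]>.008)];zt=np.percentile(w[:,2],99.5)
    b=w[w[:,2]>zt-.022*zt/.06*.7]
    print((u,v),"n",len(w),"ztop",zt.round(4),"all",rect(w),"blade",len(b),rect(b),b.mean(0).round(4))
# pads
for u in(245,281,316,351):
    w=W[136:149,u-6:u+7].reshape(-1,3);print("pad px",u,np.median(w,0).round(4))
g=cv2.cvtColor(im,cv2.COLOR_BGR2HSV);m=((g[...,1]<90)&(g[...,2]<120)).astype(np.uint8);m[:125]=0;m[162:]=0;m[:,:225]=0;m[:,372:]=0
n,l,s,c=cv2.connectedComponentsWithStats(m)
for i in range(1,n):
    if s[i,4]>300: print(s[i],rect(W[l==i]))
cv2.imwrite("pics/crop0.png",cv2.resize(im[115:255,150:430],None,fx=2.8,fy=2.8,interpolation=cv2.INTER_CUBIC))
for t in("vert_a","pad_p","hip","dish"):
    print(t,[(np.round(r["position"],3).tolist(),round(r["conf"],2)) for r in cams.search_frame("top",t)])
E
```

```text
(171, 226) n 597 ztop 1.0291 all (array([344.7, 120. ]), array([ 60.6, 389.9]), np.float32(56.1)) blade 10 (array([261.2, -58.8]), array([0., 0.]), np.float32(0.0)) [ 0.2612 -0.0588  1.0291]
(228, 226) n 278 ztop 1.0291 all (array([350.3,  53.4]), array([ 43.6, 283.2]), np.float32(42.8)) blade 8 (array([261.2, -58.8]), array([0., 0.]), np.float32(0.0)) [ 0.2612 -0.0588  1.0291]
(291, 225) n 364 ztop 1.0291 all (array([367.6, -29.7]), array([ 42.5, 218.7]), np.float32(22.7)) blade 6 (array([261.2, -58.8]), array([0., 0.]), np.float32(0.0)) [ 0.2612 -0.0588  1.0291]
(349, 230) n 688 ztop 0.1061 all (array([368.1, -86.2]), array([ 61.5, 211.8]), np.float32(149.4)) blade 130 (array([353.2, -84.9]), array([ 34.2, 188.1]), np.float32(153.9)) [ 0.4257 -0.1208  0.1199]
(413, 237) n 565 ztop 1.0291 all (array([ 337.9, -183.9]), array([ 68.7, 285.9]), np.float32(134.5)) blade 12 (array([261.2, -58.8]), array([0., 0.]), np.float32(0.0)) [ 0.2612 -0.0588  1.0291]
pad px 245 [0.6306 0.1088 0.0164]
pad px 281 [0.6304 0.0275 0.0167]
pad px 316 [ 0.6304 -0.0516  0.016 ]
pad px 351 [ 0.6304 -0.1307  
[... 151 characters left out ...]
.7, 415.7]), np.float32(8.1))
[301 128  29  29 826] (array([464.5, -51.6]), array([ 64. , 406.8]), np.float32(0.7))
[337 128  29  29 799] (array([ 463.6, -113.7]), array([ 68.7, 413.8]), np.float32(174.3))
vert_a [([0.426, -0.121, 0.048], 0.89), ([0.327, -0.382, 0.046], 0.81), ([0.288, -0.244, 0.046], 0.75), ([0.439, 0.005, 0.033], 0.73), ([0.321, -0.115, 0.043], 0.63), ([0.434, 0.257, 0.04], 0.62), ([0.44, 0.134, 0.026], 0.61)]
pad_p [([0.634, -0.129, 0.019], 0.93), ([0.627, 0.107, 0.016], 0.76), ([0.63, 0.029, 0.022], 0.75), ([0.63, -0.054, 0.017], 0.65), ([0.415, -0.261, 0.015], 0.27)]
hip [([0.615, 0.199, 0.067], 0.6), ([0.424, -0.119, 0.045], 0.26)]
dish [([0.416, -0.265, 0.016], 0.88)]
```

View pics/crop0.png

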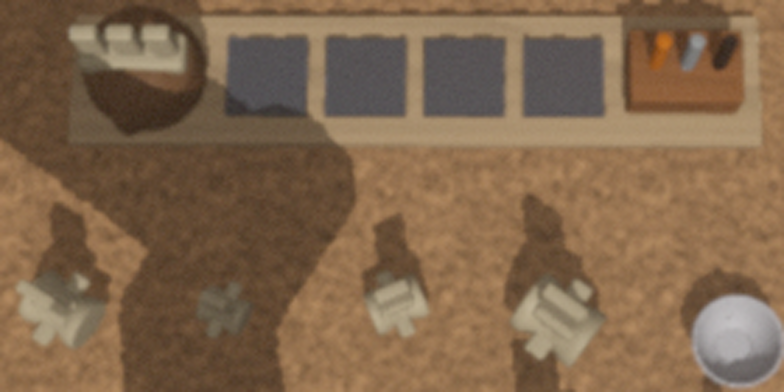

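The crop shows the hip left of the pads and the pens to the right. Each bone's blade runs roughly left to right, with some turn. Next I'll drop the zero-depth pixels and fit the blades.

```bash
python3 - <<'E'
from h import *
d=np.load("topd.npy");W=cloud("top",d);W[d==0]=-1
im=cv2.imread("pics/top0.png")
for u,v in((171,226),(228,226),(291,225),(349,230),(413,237)):
    w=W[v-24:v+24,u-24:u+24].reshape(-1,3);w=w[(w[:,2]>.008)];zt=np.percentile(w[:,2],98)
    print((u,v),"n",len(w),"ztop",zt.round(4),"all",rect(w))
    for lo in(.6,.75,.85):
        b=w[w[:,2]>zt*lo];print("   ",lo,len(b),rect(b),b.mean(0).round(4))
g=cv2.cvtColor(im,cv2.COLOR_BGR2HSV);m=((g[...,1]<90)&(g[...,2]<120)).astype(np.uint8);m[:125]=0;m[162:]=0;m[:,:225]=0;m[:,372:]=0
n,l,s,c=cv2.connectedComponentsWithStats(m)
for i in range(1,n):
    if s[i,4]>300: q=W[(l==i)&(d>0)&(abs(W[...,2]-.016)<.008)];print(s[i],rect(q),q.mean(0).round(4))
E
```

```text
(171, 226) n 587 ztop 0.0895 all (array([438.9, 260.3]), array([51.3, 61. ]), np.float32(149.0))
    0.6 99 (array([438.7, 260.1]), array([ 9.9, 30.4]), np.float32(59.7)) [0.4368 0.2568 0.0827]
    0.75 87 (array([438.7, 260.1]), array([ 9.9, 30.4]), np.float32(59.7)) [0.4373 0.2579 0.0859]
    0.85 80 (array([438.7, 260.2]), array([ 9.9, 30.2]), np.float32(57.3)) [0.4378 0.2588 0.0872]
(228, 226) n 270 ztop 0.0617 all (array([439.3, 135.8]), array([39.9, 41.4]), np.float32(29.3))
    0.6 60 (array([439.6, 136.7]), array([ 9. , 22.9]), np.float32(63.7)) [0.4385 0.135  0.0565]
    0.75 52 (array([439.6, 136.9]), array([ 9. , 22.4]), np.float32(63.5)) [0.4389 0.1356 0.0587]
    0.85 48 (array([439.8, 136.8]), array([ 8.7, 22.4]), np.float32(63.5)) [0.4392 0.1357 0.0596]
(291, 225) n 358 ztop 0.0757 all (array([444.1,   2.4]), array([42.5, 52.8]), np.float32(22.7))
    0.6 85 (array([443.9,   2.5]), array([10.4, 24.8]), np.float32(115.4)) [0.4425 0.0017 0.0691]
    0.75 71 (array([443.9,   2.5]), array([10.4, 24.8]), np.float32(115.4)) [0.443  0.002  0.0723]
    0.85 65 (array([443.9,  
[... 630 characters left out ...]
 69.5]), np.float32(134.5)) [ 0.4167 -0.265   0.0234]
    0.75 195 (array([ 413.8, -261.1]), array([68.7, 69.5]), np.float32(134.5)) [ 0.4155 -0.2642  0.0252]
    0.85 127 (array([ 413.8, -261.1]), array([68.7, 69.5]), np.float32(134.5)) [ 0.4112 -0.264   0.0264]
[228 128  32  30 856] (array([630.9, 112.5]), array([69.1, 71.3]), np.float32(90.9)) [0.6296 0.1096 0.0159]
[266 128  29  29 830] (array([631.7,  30. ]), array([64.1, 70.8]), np.float32(1.1)) [0.6305 0.0299 0.0162]
[301 128  29  29 826] (array([632.1, -49.4]), array([64. , 70.5]), np.float32(0.7)) [ 0.6304 -0.0495  0.0161]
[337 128  29  29 799] (array([ 632.4, -130.3]), array([63.1, 70.4]), np.float32(0.3)) [ 0.6298 -0.1297  0.0161]
```

Fitted positions, all consistent with the given sizes:

| Thing | Position (mm) | Long axis |
|---|---|---|
| vert_a | (430.5, −123.3) | 53° |
| vert_b | (438.7, 260) | 59° |
| vert_c | (444, 2.5) | about 115° |
| vert_d | (439.6, 136.8) | 63.5° |
| Pads | x≈630, y = 110, 30, −50, −130 | row along y |

The hip is at +y. I'll plan vert_a first.

```bash
cat >> h.py <<'E'
def tool():
    o=ctrl.get_obs();w,x,y,z=o["eef_rot"];psi=np.degrees(np.arctan2(2*(x*y+w*z),1-2*(y*y+z*z)))
    return [*(o["tcp_pos"]*1000),psi%360],o
def plan(wps,cur=None):
    """wps: (x,y,z mm, yaw deg of tool x); prints tool-frame delta cm/deg per leg"""
    c,o=tool();c=cur or c
    print("now",np.round(c,1),"t",round(o["t"],2),"j6",o["joints"][5].round(2),"w",o["width"].round(3),"F",o["contact_force"].round(1))
    for q in wps:
        d=np.array(q[:3])-c[:3];p=np.radians(c[3]);X=[np.cos(p),np.sin(p)];Y=[np.sin(p),-np.cos(p)]
        print(q,"-> d cm",np.round([d[:2]@X/10,d[:2]@Y/10,-d[2]/10],2),"rz",round(c[3]-q[3],1),"rows",round(max(np.linalg.norm(d)/41.7,abs(c[3]-q[3])/7.16),1));c=q
E
python3 - <<'E'
from h import *
plan([(322,178,215,104.5),(430.5,-123.3,160,53.5),(430.5,-123.3,62,53.5),(430.5,-123.3,190,53.5),(630,110,200,90),(630,110,80.5,90)])
E
```

```text
Traceback (most recent call last):
  File "h.py", line 17, in plan
    print("now",np.round(c,1),"t",round(o["t"],2),"j6",o["joints"][5].round(2),"w",o["width"].round(3),"F",o["contact_force"].round(1))
                                                                                   ^^^^^^^^^^^^^^^^
AttributeError: 'float' object has no attribute 'round'
```

```bash
sed -i 's/o\["width"\].round(3)/round(o["width"],3)/' h.py
python3 - <<'E'
from h import *
plan([(322,178,215,104.5),(430.5,-123.3,160,53.5),(430.5,-123.3,62,53.5),(430.5,-123.3,190,53.5),(630,110,200,90),(630,110,80.5,90)])
E
```

```text
now [213.9 479.2 230.9 155.9] t 0.3 j6 1.44 w 0.999 F [-0.3 -0.2 -0.3]
(322, 178, 215, 104.5) -> d cm [-22.15 -23.1    1.59] rz 51.4 rows 7.7
(430.5, -123.3, 160, 53.5) -> d cm [-31.89   2.96   5.5 ] rz 51.0 rows 7.8
(430.5, -123.3, 62, 53.5) -> d cm [0.  0.  9.8] rz 0.0 rows 2.4
(430.5, -123.3, 190, 53.5) -> d cm [  0.    0.  -12.8] rz 0.0 rows 3.1
(630, 110, 200, 90) -> d cm [30.62  2.16 -1.  ] rz -36.5 rows 7.4
(630, 110, 80.5, 90) -> d cm [ 0.    0.   11.95] rz 0 rows 2.9
```

```bash
python3 -m handwheel '[[[-2.8,-2.9,0.2,0,0,6.4],[-5.6,-5.8,0.4,0,0,12.8],[-8.4,-8.7,0.6,0,0,19.2],[-11.2,-11.6,0.8,0,0,25.6],[-14,-14.5,1,0,0,32],[-16.8,-17.4,1.2,0,0,38.4],[-19.6,-20.3,1.4,0,0,45],[-22.15,-23.1,1.6,0,0,51.4]]]' 0.5 40
python3 -m handwheel '[[[-4,0.4,0.7,0,0,6.4],[-8,0.8,1.4,0,0,12.8],[-12,1.2,2.1,0,0,19.2],[-16,1.6,2.8,0,0,25.6],[-20,2,3.5,0,0,32],[-24,2.4,4.2,0,0,38.4],[-28,2.7,4.9,0,0,45],[-31.9,2.95,5.5,0,0,51]]]'
python3 -m handwheel '[[[0,0,0,0,0,0],[0,0,0,0,0,0],[0,0,0,0,0,0],[0,0,0,0,0,0],[0,0,0.3,0,0,0],[0,0,0.8,0,0,0],[0,0,1.3,0,0,0],[0,0,1.5,0,0,0]]]'
python3 - <<'E'
from h import *
plan([(430.5,-123.3,62,53.5)])
im,d=cams.get_image("side");cv2.imwrite("pics/s1.png",cv2.resize(im[100:300,180:440],None,fx=3,fy=3))
E
```

```text
t: 0.97
tcp_pos: [0.3224, 0.1764, 0.2154]
eef_rot: [0.0, 0.614, 0.789, 0.0]
contact_force: [1.8, -0.6, -0.3]
width: 0.505
t: 1.63
tcp_pos: [0.431, -0.1254, 0.1599]
eef_rot: [0.0, 0.894, 0.448, 0.0]
contact_force: [0.4, -0.3, 0.5]
width: 0.498
t: 2.3
tcp_pos: [0.4303, -0.1223, 0.1443]
eef_rot: [-0.0, 0.892, 0.451, -0.0]
contact_force: [0.2, -0.3, -0.4]
width: 0.5
now [ 430.3 -122.3  144.3   53.6] t 2.3 j6 1.78 w 0.5 F [ 0.2 -0.3 -0.4]
(430.5, -123.3, 62, 53.5) -> d cm [-0.07  0.08  8.23] rz 0.1 rows 2.0
```

View pics/s1.png

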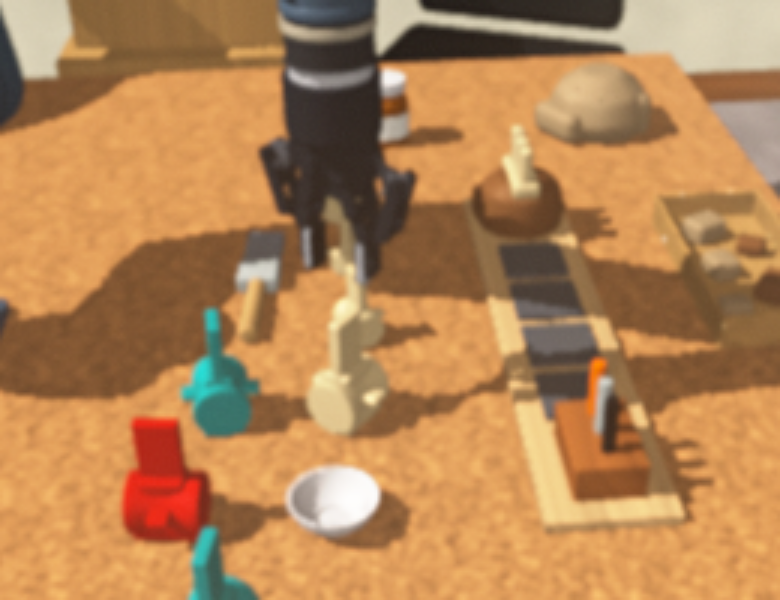

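The gripper straddles vert_a's blade at crop pixel (345,330), and the blade sits between the fingertips. I'll descend, close and lift a little.

```bash
python3 -m handwheel '[[[-0.05,0.08,1,0,0,0],[-0.05,0.08,2.2,0,0,0],[-0.05,0.08,3.6,0,0,0],[-0.05,0.08,5,0,0,0],[-0.05,0.08,6.3,0,0,0],[-0.05,0.08,7.3,0,0,0],[-0.05,0.08,8,0,0,0],[-0.05,0.08,8.2,0,0,0]]]'
python3 -m handwheel '[[[0,0,0,0,0,0],[0,0,0,0,0,0],[0,0,0,0,0,0],[0,0,0,0,0,0],[0,0,0,0,0,0],[0,0,0,0,0,0],[0,0,0,0,0,0],[0,0,0,0,0,0]]]' 1 40
python3 -m handwheel '[[[0,0,-0.2,0,0,0],[0,0,-0.6,0,0,0],[0,0,-1.2,0,0,0],[0,0,-2,0,0,0],[0,0,-2.8,0,0,0],[0,0,-3.4,0,0,0],[0,0,-3.8,0,0,0],[0,0,-4,0,0,0]]]'
```

```text
t: 3.02
tcp_pos: [0.4298, -0.1235, 0.0612]
eef_rot: [-0.001, 0.893, 0.45, -0.001]
contact_force: [-0.9, -0.2, -1.1]
width: 0.499
t: 3.68
tcp_pos: [0.4316, -0.1243, 0.064]
eef_rot: [0.001, 0.893, 0.45, 0.0]
contact_force: [0.8, 0.3, 1.6]
width: 0.124
t: 4.35
tcp_pos: [0.4318, -0.1244, 0.1046]
eef_rot: [0.001, 0.893, 0.45, 0.001]
contact_force: [0.0, 0.1, -2.2]
width: 0.123
```

```bash
python3 -m handwheel '[[[0,0,-0.3,0,0,0],[0,0,-1,0,0,0],[0,0,-2,0,0,0],[0,0,-3.2,0,0,0],[0,0,-4.4,0,0,0],[0,0,-5.4,0,0,0],[0,0,-5.9,0,0,0],[0,0,-6,0,0,0]]]'
python3 - <<'E'
from h import *
plan([(540,0,162,75),(630,110,162,90),(630,110,81,90)])
im,d=cams.get_image("side");cv2.imwrite("pics/s2.png",cv2.resize(im[80:300,180:440],None,fx=2,fy=2))
E
```

```text
t: 5.02
tcp_pos: [0.4323, -0.1246, 0.1655]
eef_rot: [0.001, 0.893, 0.45, 0.001]
contact_force: [-0.2, -1.0, -2.4]
width: 0.122
now [ 432.3 -124.6  165.5   53.5] t 5.02 j6 1.78 w 0.122 F [-0.2 -1.  -2.4]
(540, 0, 162, 75) -> d cm [16.42  1.26  0.35] rz -21.5 rows 4.0
(630, 110, 162, 90) -> d cm [12.95  5.85  0.  ] rz -15 rows 3.4
(630, 110, 81, 90) -> d cm [0.  0.  8.1] rz 0 rows 1.9
```

View pics/s2.png

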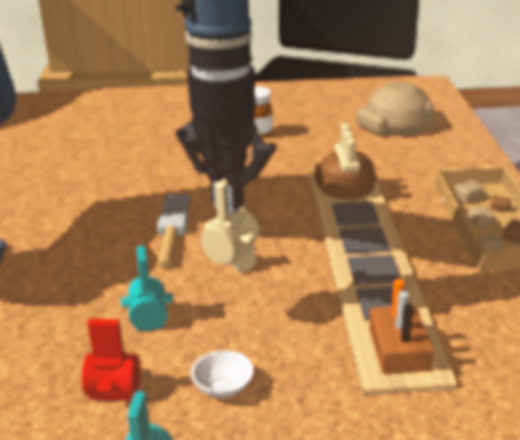

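Vert_a hangs upright in the jaws at crop (230,235). I'll carry it to the pad beside the hip in two legs.

```bash
python3 -m handwheel '[[[1,0.1,0,0,0,-1.5],[3,0.25,0,0,0,-4],[6,0.45,0,0,0,-8],[9,0.7,0,0,0,-12],[12,0.9,0,0,0,-16],[14.5,1.1,0,0,0,-19],[16,1.2,0,0,0,-21],[16.4,1.25,0,0,0,-21.5]]]'
python3 -m handwheel '[[[0.8,0.4,0,0,0,-1],[2.5,1.1,0,0,0,-3],[5,2.3,0,0,0,-6],[7.5,3.4,0,0,0,-9],[10,4.5,0,0,0,-11.5],[12,5.4,0,0,0,-14],[12.8,5.8,0,0,0,-15],[12.95,5.85,0,0,0,-15]]]'
python3 -m handwheel '[[[0,0,0,0,0,0],[0,0,0,0,0,0],[0,0,0.4,0,0,0],[0,0,1.2,0,0,0],[0,0,2.2,0,0,0],[0,0,3.2,0,0,0],[0,0,3.8,0,0,0],[0,0,4,0,0,0]]]'
python3 - <<'E'
from h import *
plan([(630,110,81,90)])
im,d=cams.get_image("top");cv2.imwrite("pics/t2.png",cv2.resize(im[90:260,150:430],None,fx=2.8,fy=2.8))
im,d=cams.get_image("side");cv2.imwrite("pics/s3.png",cv2.resize(im[100:280,260:480],None,fx=3,fy=3))
E
```

```text
t: 5.73
tcp_pos: [0.5396, 0.0034, 0.1617]
eef_rot: [-0.001, 0.791, 0.611, -0.0]
contact_force: [0.2, 0.6, -3.2]
width: 0.123
t: 6.4
tcp_pos: [0.6289, 0.1115, 0.1622]
eef_rot: [-0.0, 0.706, 0.708, -0.0]
contact_force: [0.1, -0.4, -1.9]
width: 0.123
t: 7.07
tcp_pos: [0.6269, 0.1101, 0.1204]
eef_rot: [-0.001, 0.707, 0.707, -0.002]
contact_force: [-0.5, 0.1, -2.5]
width: 0.122
now [626.9 110.1 120.4  90. ] t 7.07 j6 1.64 w 0.122 F [-0.5  0.1 -2.5]
(630, 110, 81, 90) -> d cm [-0.02  0.31  3.94] rz 0.0 rows 0.9
```

View pics/s3.png

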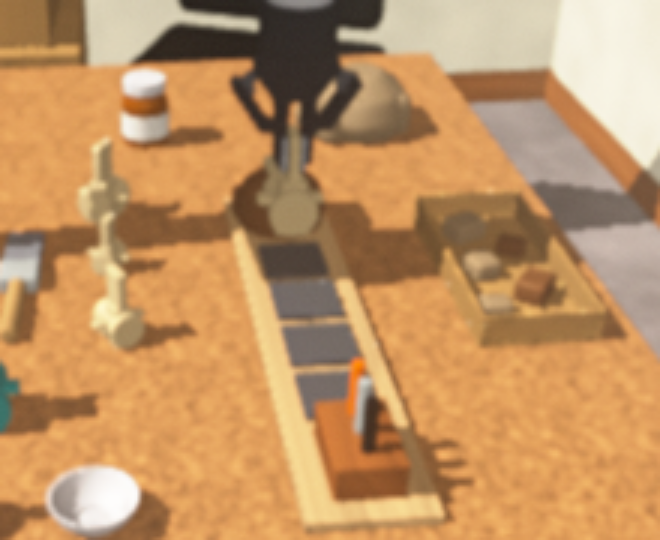

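Vert_a is upright over the hip-side pad at crop (290,205). The TCP readings jitter by about 2 mm, so I'll average a few before lowering.

```bash
cat >> h.py <<'E'
_t=tool
def tool(n=5):
    L=[]
    for i in range(n): L.append(_t()); cams.get_image("top")
    A=np.array([l[0] for l in L]);print("std",A.std(0).round(2));return list(A.mean(0)),L[-1][1]
E
python3 - <<'E'
from h import *
plan([(630,110,82,90)])
E
```

```text
std [0.53 0.07 0.83 0.  ]
now [628.5 110.5 123.2  90. ] t 7.37 j6 1.64 w 0.125 F [-0.5  0.5 -2. ]
(630, 110, 82, 90) -> d cm [-0.05  0.15  4.12] rz 0.0 rows 1.0
```

```bash
python3 -m handwheel '[[[0,0.15,0.5,0,0,0],[0,0.15,1.2,0,0,0],[0,0.15,2,0,0,0],[0,0.15,2.8,0,0,0],[0,0.15,3.4,0,0,0],[0,0.15,3.7,0,0,0],[0,0.15,3.8,0,0,0],[0,0.15,3.8,0,0,0]]]'
python3 -m handwheel '[[[0,0,0,0,0,0],[0,0,0.05,0,0,0],[0,0,0.1,0,0,0],[0,0,0.15,0,0,0],[0,0,0.2,0,0,0],[0,0,0.22,0,0,0],[0,0,0.22,0,0,0],[0,0,0.22,0,0,0]]]'
python3 - <<'E'
from h import *
plan([(630,110,82,90)])
im,d=cams.get_image("side");cv2.imwrite("pics/s4.png",cv2.resize(im[130:230,300:400],None,fx=5,fy=5,interpolation=cv2.INTER_CUBIC))
E
```

```text
t: 8.08
tcp_pos: [0.6297, 0.1104, 0.0846]
eef_rot: [-0.0, 0.707, 0.707, -0.0]
contact_force: [0.2, -0.6, -2.6]
width: 0.118
t: 8.75
tcp_pos: [0.63, 0.1104, 0.0831]
eef_rot: [-0.0, 0.707, 0.707, -0.0]
contact_force: [0.2, -0.4, -3.5]
width: 0.124
std [0.02 0.02 0.02 0.  ]
now [630.  110.4  83.1  90. ] t 8.95 j6 1.64 w 0.128 F [ 0.3 -0.7 -3.5]
(630, 110, 82, 90) -> d cm [-0.04 -0.    0.11] rz 0.0 rows 0.0
```

View pics/s4.png

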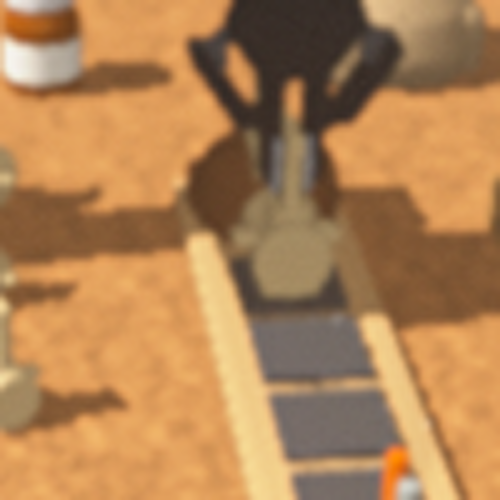

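Vert_a is just above its pad at (290,270). The force reading still shows its full weight, so there's no contact yet. I'll lower the last 1.2 mm and release.

```bash
python3 -m handwheel '[[[0,0,0.03,0,0,0],[0,0,0.06,0,0,0],[0,0,0.09,0,0,0],[0,0,0.12,0,0,0],[0,0,0.12,0,0,0],[0,0,0.12,0,0,0],[0,0,0.12,0,0,0],[0,0,0.12,0,0,0]]]'
```

```text
t: 9.72
tcp_pos: [0.6301, 0.1105, 0.0821]
eef_rot: [0.0, 0.707, 0.707, 0.0]
contact_force: [-0.8, 0.1, -1.4]
width: 0.121
```

```bash
python3 -m handwheel '[[[0,0,0,0,0,0],[0,0,0,0,0,0],[0,0,0,0,0,0],[0,0,0,0,0,0],[0,0,0,0,0,0],[0,0,0,0,0,0],[0,0,0,0,0,0],[0,0,0,0,0,0]]]' 0.55
python3 -m handwheel '[[[0,0,-0.5,0,0,0],[0,0,-2,0,0,0],[0,0,-4,0,0,0],[0,0,-6,0,0,0],[0,0,-8,0,0,0],[0,0,-9.5,0,0,0],[0,0,-9.9,0,0,0],[0,0,-10,0,0,0]]]'
python3 - <<'E'
from h import *
plan([(535,185,165,75),(438.7,260.1,140,59.5),(438.7,260.1,56,59.5)])
E
```

```text
t: 10.38
tcp_pos: [0.6301, 0.1105, 0.0819]
eef_rot: [0.0, 0.707, 0.707, 0.0]
contact_force: [0.3, 0.1, 0.8]
width: 0.448
t: 11.05
tcp_pos: [0.6311, 0.1106, 0.1841]
eef_rot: [0.001, 0.707, 0.707, 0.001]
contact_force: [-0.3, 0.4, 0.5]
width: 0.447
std [0.69 0.07 1.44 0.  ]
now [630.  110.5 181.7  90. ] t 11.25 j6 1.64 w 0.449 F [-0.4  0.3 -1. ]
(535, 185, 165, 75) -> d cm [ 7.46 -9.5   1.67] rz 15.0 rows 2.9
(438.7, 260.1, 140, 59.5) -> d cm [  4.76 -11.25   2.5 ] rz 15.5 rows 3.0
(438.7, 260.1, 56, 59.5) -> d cm [0.  0.  8.4] rz 0.0 rows 2.0
```

```bash
python3 -m handwheel '[[[0.5,-0.6,0,0,0,1],[1.5,-2,0.2,0,0,3],[2.9,-3.8,0.5,0,0,6],[4.3,-5.6,0.9,0,0,9],[5.7,-7.4,1.2,0,0,12],[6.8,-8.8,1.5,0,0,14],[7.4,-9.4,1.65,0,0,15],[7.46,-9.5,1.67,0,0,15]]]'
python3 -m handwheel '[[[0.3,-0.8,0.1,0,0,1],[1,-2.4,0.4,0,0,3],[1.9,-4.6,0.9,0,0,6],[2.8,-6.8,1.4,0,0,9],[3.7,-8.8,1.9,0,0,12.5],[4.4,-10.4,2.3,0,0,15],[4.75,-11.2,2.5,0,0,15.5],[4.76,-11.25,2.5,0,0,16]]]'
python3 -m handwheel '[[[0,0,0,0,0,0],[0,0,0,0,0,0],[0,0,0,0,0,0],[0,0,0.5,0,0,0],[0,0,1.3,0,0,0],[0,0,2,0,0,0],[0,0,2.4,0,0,0],[0,0,2.5,0,0,0]]]'
python3 - <<'E'
from h import *
plan([(438.7,260.1,56,59)])
E
```

```text
t: 11.97
tcp_pos: [0.5327, 0.186, 0.1637]
eef_rot: [-0.001, 0.793, 0.61, -0.001]
contact_force: [0.5, -0.2, 0.0]
width: 0.451
t: 12.63
tcp_pos: [0.4373, 0.2603, 0.1392]
eef_rot: [-0.0, 0.87, 0.494, -0.001]
contact_force: [1.2, -1.0, -0.7]
width: 0.451
t: 13.3
tcp_pos: [0.4376, 0.2594, 0.1133]
eef_rot: [-0.0, 0.87, 0.493, -0.002]
contact_force: [0.2, 0.1, -0.6]
width: 0.452
std [0.39 0.22 0.74 0.  ]
now [438.1 259.7 114.3  59. ] t 13.5 j6 2.51 w 0.453 F [-0.7 -0.4  0.5]
(438.7, 260.1, 56, 59) -> d cm [0.06 0.03 5.83] rz 0.0 rows 1.4
```

```bash
python3 -m handwheel '[[[0.05,0.03,0.6,0,0,0],[0.05,0.03,1.5,0,0,0],[0.05,0.03,2.6,0,0,0],[0.05,0.03,3.7,0,0,0],[0.05,0.03,4.7,0,0,0],[0.05,0.03,5.4,0,0,0],[0.05,0.03,5.75,0,0,0],[0.05,0.03,5.8,0,0,0]]]'
python3 -m handwheel '[[[0,0,0,0,0,0],[0,0,0,0,0,0],[0,0,0,0,0,0],[0,0,0,0,0,0],[0,0,0,0,0,0],[0,0,0,0,0,0],[0,0,0,0,0,0],[0,0,0,0,0,0]]]' 1 40
python3 - <<'E'
from h import *
plan([])
E
python3 -m handwheel '[[[0,0,-0.4,0,0,0],[0,0,-1.4,0,0,0],[0,0,-3,0,0,0],[0,0,-5,0,0,0],[0,0,-7,0,0,0],[0,0,-8.6,0,0,0],[0,0,-9.7,0,0,0],[0,0,-10,0,0,0]]]'
python3 - <<'E'
from h import *
plan([(535,145,170,75),(630,30,165,90)])
E
```

```text
t: 14.22
tcp_pos: [0.4381, 0.2598, 0.0556]
eef_rot: [-0.0, 0.87, 0.493, -0.001]
contact_force: [-0.2, -1.2, -0.1]
width: 0.452
t: 14.88
tcp_pos: [0.4396, 0.2606, 0.0579]
eef_rot: [0.0, 0.87, 0.493, 0.001]
contact_force: [0.4, 0.2, 2.8]
width: 0.108
std [0.02 0.01 0.01 0.  ]
now [439.6 260.6  58.   59. ] t 15.08 j6 2.51 w 0.108 F [0.4 0.3 5.6]
t: 15.8
tcp_pos: [0.4399, 0.2606, 0.1593]
eef_rot: [0.0, 0.87, 0.493, 0.001]
contact_force: [0.7, 0.2, -1.8]
width: 0.112
std [0.62 0.26 1.35 0.  ]
now [439.2 260.3 157.6  59. ] t 16.0 j6 2.51 w 0.107 F [ 0.1 -0.3 -2.6]
(535, 145, 170, 75) -> d cm [-4.96 14.14 -1.24] rz -16.0 rows 3.6
(630, 30, 165, 90) -> d cm [-8.65 12.15  0.5 ] rz -15 rows 3.6
```

```bash
python3 - <<'E'
from h import *
plan([(525,60,165,80),(630,30,165,90),(630,30,78,90)],[439.2,260.3,157.6,59])
E
```

```text
std [0.14 0.06 0.24 0.  ]
now [439.2 260.3 157.6  59. ] t 16.25 j6 2.51 w 0.109 F [ 0.1  0.3 -1.6]
(525, 60, 165, 80) -> d cm [-12.75  17.67  -0.74] rz -21 rows 5.2
(630, 30, 165, 90) -> d cm [-1.13 10.86  0.  ] rz -10 rows 2.6
(630, 30, 78, 90) -> d cm [0.  0.  8.7] rz 0 rows 2.1
```

```bash
python3 -m handwheel '[[[-0.7,0.9,-0.1,0,0,-1],[-2.2,3,-0.2,0,0,-3.5],[-4.4,6.2,-0.4,0,0,-7],[-6.7,9.4,-0.5,0,0,-11],[-9,12.5,-0.6,0,0,-15],[-11.2,15.5,-0.7,0,0,-18.5],[-12.4,17.2,-0.75,0,0,-20.5],[-12.75,17.65,-0.75,0,0,-21]]]'
python3 -m handwheel '[[[-0.05,0.5,0,0,0,-0.5],[-0.2,1.8,0,0,0,-1.5],[-0.4,3.8,0,0,0,-3.5],[-0.6,5.8,0,0,0,-5.5],[-0.8,7.8,0,0,0,-7.5],[-1,9.5,0,0,0,-9],[-1.1,10.6,0,0,0,-10],[-1.15,10.85,0,0,0,-10]]]'
python3 -m handwheel '[[[0,0,0,0,0,0],[0,0,0.3,0,0,0],[0,0,1,0,0,0],[0,0,2.2,0,0,0],[0,0,3.6,0,0,0],[0,0,4.9,0,0,0],[0,0,5.8,0,0,0],[0,0,6,0,0,0]]]'
python3 - <<'E'
from h import *
plan([(630,30,78,90)])
E
```

```text
t: 16.97
tcp_pos: [0.5263, 0.0565, 0.1645]
eef_rot: [0.001, 0.767, 0.642, -0.0]
contact_force: [-0.3, 0.4, -1.6]
width: 0.113
t: 17.63
tcp_pos: [0.631, 0.0313, 0.1638]
eef_rot: [-0.0, 0.706, 0.708, 0.0]
contact_force: [-0.4, 0.3, -2.8]
width: 0.112
t: 18.3
tcp_pos: [0.6272, 0.0304, 0.1011]
eef_rot: [-0.002, 0.707, 0.707, -0.002]
contact_force: [-0.6, 0.2, -2.3]
width: 0.113
std [1.05 0.1  1.57 0.  ]
now [628.6  30.2 103.3  90. ] t 18.5 j6 1.51 w 0.11 F [-0.3 -0.4 -1. ]
(630, 30, 78, 90) -> d cm [-0.02  0.14  2.53] rz 0.0 rows 0.6
```

```bash
python3 -m handwheel '[[[0,0.05,0.2,0,0,0],[0,0.1,0.6,0,0,0],[0,0.1,1.1,0,0,0],[0,0.1,1.6,0,0,0],[0,0.1,2.1,0,0,0],[0,0.1,2.4,0,0,0],[0,0.1,2.5,0,0,0],[0,0.1,2.5,0,0,0]]]'
python3 - <<'E'
from h import *
plan([(630,30,76,90)])
E
```

```text
t: 19.22
tcp_pos: [0.6302, 0.0301, 0.0788]
eef_rot: [-0.001, 0.707, 0.707, -0.0]
contact_force: [0.2, -0.1, -2.9]
width: 0.106
std [0.31 0.02 0.49 0.  ]
now [630.7  30.1  79.6  90. ] t 19.42 j6 1.51 w 0.108 F [ 0.8 -0.  -1.8]
(630, 30, 76, 90) -> d cm [-0.01 -0.07  0.36] rz 0.0 rows 0.1
```

```bash
python3 -m handwheel '[[[0,-0.05,0.05,0,0,0],[0,-0.05,0.15,0,0,0],[0,-0.05,0.25,0,0,0],[0,-0.05,0.3,0,0,0],[0,-0.05,0.35,0,0,0],[0,-0.05,0.35,0,0,0],[0,-0.05,0.35,0,0,0],[0,-0.05,0.35,0,0,0]]]'
python3 - <<'E'
from h import *
plan([(630,30,76,90)])
E
```

```text
t: 20.13
tcp_pos: [0.6302, 0.03, 0.0762]
eef_rot: [-0.0, 0.707, 0.707, -0.0]
contact_force: [-0.9, 0.4, -1.7]
width: 0.11
std [0.02 0.02 0.01 0.  ]
now [630.3  30.1  76.2  90. ] t 20.33 j6 1.51 w 0.11 F [ 0.3  0.2 -0.9]
(630, 30, 76, 90) -> d cm [-0.01 -0.03  0.02] rz 0.0 rows 0.0
```

```bash
python3 -m handwheel '[[[0,0,0,0,0,0],[0,0,0,0,0,0],[0,0,0,0,0,0],[0,0,0,0,0,0],[0,0,0,0,0,0],[0,0,0,0,0,0],[0,0,0,0,0,0],[0,0,0,0,0,0]]]' 0.55
python3 -m handwheel '[[[0,0,-0.5,0,0,0],[0,0,-2,0,0,0],[0,0,-4,0,0,0],[0,0,-6,0,0,0],[0,0,-7.5,0,0,0],[0,0,-8.6,0,0,0],[0,0,-8.9,0,0,0],[0,0,-9,0,0,0]]]'
python3 - <<'E'
from h import *
plan([(443.9,2.5,110,114.5),(443.9,2.5,48,114.5)])
E
```

```text
t: 21.05
tcp_pos: [0.6303, 0.0301, 0.0762]
eef_rot: [0.0, 0.707, 0.707, 0.0]
contact_force: [-0.5, -0.8, -0.5]
width: 0.451
t: 21.72
tcp_pos: [0.6309, 0.03, 0.1674]
eef_rot: [0.001, 0.707, 0.707, 0.001]
contact_force: [-0.1, 0.6, 0.5]
width: 0.446
std [0.52 0.03 1.03 0.  ]
now [630.1  30.1 165.7  90. ] t 21.92 j6 1.51 w 0.45 F [-0.5 -0.5 -0.3]
(443.9, 2.5, 110, 114.5) -> d cm [ -2.74 -18.62   5.57] rz -24.5 rows 4.7
(443.9, 2.5, 48, 114.5) -> d cm [0.  0.  6.2] rz 0.0 rows 1.5
```

```bash
python3 -m handwheel '[[[-0.1,-1,0,0,0,-1],[-0.4,-3,0.3,0,0,-4],[-0.9,-6.2,1,0,0,-8],[-1.4,-9.6,2.2,0,0,-13],[-1.9,-13,3.6,0,0,-17],[-2.4,-16,4.7,0,0,-21],[-2.7,-18,5.4,0,0,-24],[-2.75,-18.6,5.55,0,0,-24.5]]]'
python3 -m handwheel '[[[0,0,0,0,0,0],[0,0,0,0,0,0],[0,0,0,0,0,0],[0,0,0,0,0,0],[0,0,0,0,0,0],[0,0,0,0,0,0],[0,0,0,0,0,0],[0,0,0,0,0,0]]]'
python3 - <<'E'
from h import *
plan([(443.9,2.5,48,114.5)])
im,d=cams.get_image("top");W=cloud("top",d);W[d==0]=-1
cv2.imwrite("pics/t3.png",cv2.resize(im[100:260,150:430],None,fx=2.8,fy=2.8,interpolation=cv2.INTER_CUBIC))
for n,y,h in(("a",.11,104),("b",.03,90)):
    w=W[(abs(W[...,0]-.63)<.045)&(abs(W[...,1]-y)<.038)&(W[...,2]>.026)];b=w[w[:,2]>.018+h*.00075]
    print(n,len(w),rect(w),"blade",len(b),rect(b) if len(b)>4 else "",np.percentile(w[:,2],98))
E
```

```text
t: 22.63
tcp_pos: [0.4392, 0.0026, 0.1076]
eef_rot: [-0.003, 0.54, 0.841, -0.002]
contact_force: [0.9, 0.4, -1.1]
width: 0.451
t: 23.3
tcp_pos: [0.4446, 0.0024, 0.1107]
eef_rot: [-0.0, 0.541, 0.841, -0.0]
contact_force: [0.9, -0.4, 0.3]
width: 0.45
std [0.1  0.01 0.03 0.  ]
now [444.4   2.4 110.7 114.5] t 23.5 j6 1.0 w 0.447 F [ 0.5  0.3 -0. ]
(443.9, 2.5, 48, 114.5) -> d cm [ 0.03 -0.04  6.27] rz 0.0 rows 1.5Traceback (most recent call last):
  File "<stdin>", line 7, in <module>
    return _quantile_unchecked(
        a, q, axis, out, overwrite_input, method, keepdims, weights)
    return _ureduce(a,
                    func=_quantile_ureduce_func,
    ...<5 lines>...
                    overwrite_input=overwrite_input,
                    method=method)
    r = func(a, **kwargs)
    result = _quantile(arr,
                       quantiles=q,
    ...<2 lines>...
                       out=out,
                       weights=wgt)
    slices_having_nans = np.isnan(arr[-1, ...])
                                  ~~~^^^^^^^^^
IndexError: index -1 is out of bounds for axis 0 with size 0
```

View pics/t3.png

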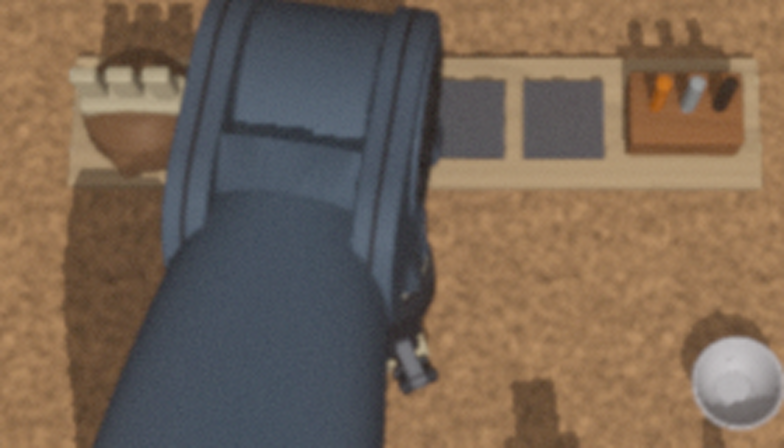

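The arm hides the placed bones; only the two far pads at (470,118) and (563,118) show. I'll continue with vert_c and check a and b later.

```bash
python3 -m handwheel '[[[0.03,-0.04,0.6,0,0,0],[0.03,-0.04,1.6,0,0,0],[0.03,-0.04,2.8,0,0,0],[0.03,-0.04,4,0,0,0],[0.03,-0.04,5,0,0,0],[0.03,-0.04,5.8,0,0,0],[0.03,-0.04,6.2,0,0,0],[0.03,-0.04,6.25,0,0,0]]]'
python3 -m handwheel '[[[0,0,0,0,0,0],[0,0,0,0,0,0],[0,0,0,0,0,0],[0,0,0,0,0,0],[0,0,0,0,0,0],[0,0,0,0,0,0],[0,0,0,0,0,0],[0,0,0,0,0,0]]]' 1 40
python3 - <<'E'
from h import *
plan([])
E
python3 -m handwheel '[[[0,0,-0.4,0,0,0],[0,0,-1.4,0,0,0],[0,0,-3,0,0,0],[0,0,-5,0,0,0],[0,0,-6.6,0,0,0],[0,0,-7.7,0,0,0],[0,0,-8,0,0,0],[0,0,-8,0,0,0]]]'
python3 - <<'E'
from h import *
plan([(520,-50,128,104),(630,-50,128,90)])
E
```

```text
t: 24.27
tcp_pos: [0.4426, 0.0027, 0.0466]
eef_rot: [-0.001, 0.541, 0.841, -0.001]
contact_force: [-0.2, -0.3, -0.1]
width: 0.451
t: 24.93
tcp_pos: [0.4445, 0.0024, 0.049]
eef_rot: [0.001, 0.541, 0.841, 0.0]
contact_force: [0.1, 0.1, 3.5]
width: 0.107
std [0.01 0.01 0.02 0.  ]
now [444.5   2.4  48.9 114.5] t 25.13 j6 1.0 w 0.109 F [0.5 0.3 5.1]
t: 25.85
tcp_pos: [0.4443, 0.0024, 0.129]
eef_rot: [0.001, 0.541, 0.841, 0.0]
contact_force: [-0.3, -0.1, -0.3]
width: 0.112
std [0.56 0.08 0.83 0.  ]
now [443.4   2.6 127.6 114.5] t 26.05 j6 1.0 w 0.108 F [ 0.2 -0.  -0.8]
(520, -50, 128, 104) -> d cm [-7.97  4.79 -0.04] rz 10.5 rows 2.2
(630, -50, 128, 90) -> d cm [-2.66 10.67  0.  ] rz 14 rows 2.6
```

```bash
python3 -m handwheel '[[[-0.4,0.2,0,0,0,0.5],[-1.4,0.8,0,0,0,2],[-2.8,1.7,0,0,0,4],[-4.3,2.6,0,0,0,6],[-5.8,3.5,0,0,0,8],[-7.2,4.3,0,0,0,9.5],[-7.9,4.75,0,0,0,10.5],[-8,4.8,0,0,0,10.5]]]'
python3 -m handwheel '[[[-0.1,0.5,0,0,0,0.5],[-0.4,1.8,0,0,0,2],[-0.9,3.7,0,0,0,5],[-1.4,5.7,0,0,0,7.5],[-1.9,7.6,0,0,0,10],[-2.3,9.3,0,0,0,12],[-2.6,10.4,0,0,0,13.5],[-2.65,10.6,0,0,0,14]]]'
python3 -m handwheel '[[[0,0,0,0,0,0],[0,0,0.3,0,0,0],[0,0,0.9,0,0,0],[0,0,1.9,0,0,0],[0,0,2.9,0,0,0],[0,0,3.7,0,0,0],[0,0,4,0,0,0],[0,0,4,0,0,0]]]'
python3 - <<'E'
from h import *
plan([(630,-50,67,90)])
E
```

```text
t: 26.77
tcp_pos: [0.5216, -0.0513, 0.1275]
eef_rot: [-0.0, 0.616, 0.788, -0.0]
contact_force: [-0.8, -0.4, -0.7]
width: 0.111
t: 27.43
tcp_pos: [0.6311, -0.0495, 0.1277]
eef_rot: [-0.0, 0.707, 0.707, 0.0]
contact_force: [-0.4, -0.7, -1.3]
width: 0.107
t: 28.1
tcp_pos: [0.6284, -0.0501, 0.0859]
eef_rot: [-0.002, 0.707, 0.707, -0.001]
contact_force: [-0.6, 0.2, -1.5]
width: 0.107
std [0.75 0.13 1.07 0.  ]
now [629.6 -50.3  87.6  90. ] t 28.3 j6 1.38 w 0.111 F [ 0.3  0.  -0.7]
(630, -50, 67, 90) -> d cm [0.03 0.04 2.06] rz 0.0 rows 0.5
```

```bash
python3 -m handwheel '[[[0.03,0,0.2,0,0,0],[0.03,0,0.6,0,0,0],[0.03,0,1,0,0,0],[0.03,0,1.4,0,0,0],[0.03,0,1.7,0,0,0],[0.03,0,1.8,0,0,0],[0.03,0,1.8,0,0,0],[0.03,0,1.8,0,0,0]]]'
python3 -m handwheel '[[[0,0,0,0,0,0],[0,0,0,0,0,0],[0,0,0,0,0,0],[0,0,0,0,0,0],[0,0,0,0,0,0],[0,0,0,0,0,0],[0,0,0,0,0,0],[0,0,0,0,0,0]]]'
python3 - <<'E'
from h import *
plan([(630,-50,67,90)])
E
```

```text
t: 29.02
tcp_pos: [0.6298, -0.05, 0.07]
eef_rot: [-0.0, 0.707, 0.707, -0.0]
contact_force: [0.0, 0.1, 0.1]
width: 0.109
t: 29.68
tcp_pos: [0.63, -0.05, 0.0702]
eef_rot: [0.0, 0.707, 0.707, -0.0]
contact_force: [0.2, 0.4, -0.6]
width: 0.108
std [0.01 0.01 0.01 0.  ]
now [629.9 -50.   70.2  90. ] t 29.88 j6 1.38 w 0.11 F [ 0.8  0.2 -0.9]
(630, -50, 67, 90) -> d cm [0.   0.01 0.32] rz 0.0 rows 0.1
```

Lower 3.2 mm and release, then retreat toward vert_d at (439.6, 136.8), with its axis at 63.5°.

```bash
python3 -m handwheel '[[[0,0,0.1,0,0,0],[0,0,0.2,0,0,0],[0,0,0.28,0,0,0],[0,0,0.32,0,0,0],[0,0,0.32,0,0,0],[0,0,0.32,0,0,0],[0,0,0.32,0,0,0],[0,0,0.32,0,0,0]]]'
python3 -m handwheel '[[[0,0,0,0,0,0],[0,0,0,0,0,0],[0,0,0,0,0,0],[0,0,0,0,0,0],[0,0,0,0,0,0],[0,0,0,0,0,0],[0,0,0,0,0,0],[0,0,0,0,0,0]]]' 0.55
python3 -m handwheel '[[[0,0,-0.5,0,0,0],[0,0,-2,0,0,0],[0,0,-4,0,0,0],[0,0,-6,0,0,0],[0,0,-7.5,0,0,0],[0,0,-8.6,0,0,0],[0,0,-8.9,0,0,0],[0,0,-9,0,0,0]]]'
python3 - <<'E'
from h import *
plan([(500,0,160,80),(439.6,136.8,95,63.5),(439.6,136.8,40,63.5)])
E
```

```text
t: 30.6
tcp_pos: [0.6299, -0.05, 0.067]
eef_rot: [-0.0, 0.707, 0.707, -0.0]
contact_force: [-0.3, 0.2, 0.2]
width: 0.108
t: 31.27
tcp_pos: [0.63, -0.05, 0.067]
eef_rot: [0.0, 0.707, 0.707, 0.0]
contact_force: [0.4, 0.7, -0.2]
width: 0.447
t: 31.93
tcp_pos: [0.6306, -0.0501, 0.1582]
eef_rot: [0.001, 0.707, 0.707, 0.001]
contact_force: [0.6, 0.4, -0.1]
width: 0.45
std [0.53 0.11 1.04 0.  ]
now [629.7 -50.  156.5  90. ] t 32.13 j6 1.38 w 0.452 F [ 0.   0.2 -0.2]
(500, 0, 160, 80) -> d cm [  5.01 -12.97  -0.35] rz 10.0 rows 3.3
(439.6, 136.8, 95, 63.5) -> d cm [12.42 -8.32  6.5 ] rz 16.5 rows 3.9
(439.6, 136.8, 40, 63.5) -> d cm [0.  0.  5.5] rz 0.0 rows 1.3
```

```bash
python3 -m handwheel '[[[0.2,-0.6,0,0,0,0.5],[0.8,-2,-0.1,0,0,1.5],[1.7,-4.4,-0.2,0,0,3.5],[2.6,-6.8,-0.3,0,0,5.5],[3.5,-9.2,-0.35,0,0,7.5],[4.4,-11.5,-0.35,0,0,9],[4.9,-12.8,-0.35,0,0,10],[5,-12.95,-0.35,0,0,10]]]'
python3 -m handwheel '[[[0.6,-0.4,0.3,0,0,1],[2,-1.4,1,0,0,3],[4.2,-2.8,2.2,0,0,6],[6.5,-4.3,3.4,0,0,9],[8.7,-5.8,4.6,0,0,12],[10.9,-7.3,5.7,0,0,14.5],[12.2,-8.2,6.4,0,0,16.5],[12.4,-8.3,6.5,0,0,16.5]]]'
python3 -m handwheel '[[[0,0,0,0,0,0],[0,0,0,0,0,0],[0,0,0,0,0,0],[0,0,0,0,0,0],[0,0,0,0,0,0],[0,0,0,0,0,0],[0,0,0,0,0,0],[0,0,0,0,0,0]]]'
python3 - <<'E'
from h import *
plan([(439.6,136.8,40,63.5)])
im,d=cams.get_image("top");W=cloud("top",d);W[d==0]=-1
for n,y,h in(("a",.11,104),("b",.03,90),("c",-.05,76)):
    w=W[(abs(W[...,0]-.63)<.045)&(abs(W[...,1]-y)<.038)&(W[...,2]>.026)&(W[...,2]<.14)];b=w[w[:,2]>.018+h*.00075]
    print(n,len(w),len(b));
    if len(b)>20:print(rect(w),"blade",rect(b),np.percentile(w[:,2],98))
E
```

```text
t: 32.85
tcp_pos: [0.4974, 0.0011, 0.1602]
eef_rot: [-0.001, 0.766, 0.643, -0.001]
contact_force: [0.5, -0.2, 0.0]
width: 0.447
t: 33.52
tcp_pos: [0.4376, 0.1382, 0.0932]
eef_rot: [-0.001, 0.849, 0.528, -0.002]
contact_force: [-0.2, -0.8, 0.1]
width: 0.45
t: 34.18
tcp_pos: [0.4403, 0.1361, 0.0956]
eef_rot: [0.0, 0.85, 0.526, 0.0]
contact_force: [-0.3, 0.4, -0.2]
width: 0.452
std [0.07 0.09 0.04 0.01]
now [440.2 136.3  95.6  63.5] t 34.38 j6 2.19 w 0.45 F [ 0.9  0.3 -0.2]
(439.6, 136.8, 40, 63.5) -> d cm [ 0.02 -0.08  5.56] rz 0.0 rows 1.3
a 735 161
(array([629.7, 111. ]), array([58.4, 68.5]), np.float32(0.5)) blade (array([629. , 110.7]), array([12.1, 34.7]), np.float32(90.0)) 0.12175796254417974
b 519 113
(array([623.4,  30.5]), array([48.9, 50.3]), np.float32(90.2)) blade (array([628.6,  30.3]), array([10.9, 30.1]), np.float32(90.7)) 0.10725182988883605
c 362 86
(array([629.1, -49.5]), array([39.9, 53.8]), np.float32(0.1)) blade (array([628.2, -50. ]), array([ 9.4, 25.5]), np.float32(87.8)) 0.09452169981792691
```

a, b and c stand upright within about 2 mm of the pad centres I measured. Now vert_d.

```bash
python3 -m handwheel '[[[0.02,-0.08,0.6,0,0,0],[0.02,-0.08,1.5,0,0,0],[0.02,-0.08,2.6,0,0,0],[0.02,-0.08,3.7,0,0,0],[0.02,-0.08,4.6,0,0,0],[0.02,-0.08,5.2,0,0,0],[0.02,-0.08,5.5,0,0,0],[0.02,-0.08,5.55,0,0,0]]]'
python3 -m handwheel '[[[0,0,0,0,0,0],[0,0,0,0,0,0],[0,0,0,0,0,0],[0,0,0,0,0,0],[0,0,0,0,0,0],[0,0,0,0,0,0],[0,0,0,0,0,0],[0,0,0,0,0,0]]]' 1 40
python3 - <<'E'
from h import *
plan([])
E
python3 -m handwheel '[[[0,0,-0.4,0,0,0],[0,0,-1.4,0,0,0],[0,0,-3,0,0,0],[0,0,-5,0,0,0],[0,0,-6.6,0,0,0],[0,0,-7.7,0,0,0],[0,0,-8,0,0,0],[0,0,-8,0,0,0]]]'
python3 - <<'E'
from h import *
plan([(480,0,125,75),(530,-130,125,90),(630,-130,125,90)])
E
```

```text
t: 35.15
tcp_pos: [0.4386, 0.1368, 0.0388]
eef_rot: [-0.0, 0.85, 0.527, -0.001]
contact_force: [-0.3, -0.5, -0.4]
width: 0.452
t: 35.82
tcp_pos: [0.4401, 0.137, 0.0407]
eef_rot: [0.0, 0.85, 0.527, 0.001]
contact_force: [-0.3, 0.4, 4.0]
width: 0.093
std [0.02 0.01 0.02 0.  ]
now [440.2 137.   40.8  63.5] t 36.02 j6 2.19 w 0.096 F [-0.4 -1.2  5.3]
t: 36.73
tcp_pos: [0.44, 0.137, 0.1209]
eef_rot: [0.0, 0.85, 0.527, 0.001]
contact_force: [0.2, 0.8, -1.8]
width: 0.092
std [0.59 0.1  0.86 0.  ]
now [439.  136.9 119.4  63.5] t 36.93 j6 2.19 w 0.097 F [ 0.6 -0.4 -1.4]
(480, 0, 125, 75) -> d cm [-10.43   9.76  -0.56] rz -11.5 rows 3.4
(530, -130, 125, 90) -> d cm [-11.26   8.19   0.  ] rz -15 rows 3.3
(630, -130, 125, 90) -> d cm [ 0. 10.  0.] rz 0 rows 2.4
```

```bash
python3 -m handwheel '[[[-0.5,0.5,0,0,0,-0.5],[-1.8,1.7,-0.1,0,0,-2],[-3.6,3.4,-0.2,0,0,-4],[-5.5,5.1,-0.3,0,0,-6],[-7.4,6.9,-0.4,0,0,-8],[-9.2,8.6,-0.5,0,0,-10],[-10.2,9.6,-0.55,0,0,-11.5],[-10.4,9.75,-0.55,0,0,-11.5]]]'
python3 -m handwheel '[[[-0.5,0.4,0,0,0,-0.5],[-1.8,1.3,0,0,0,-2.5],[-3.8,2.8,0,0,0,-5],[-5.8,4.2,0,0,0,-8],[-7.8,5.7,0,0,0,-10.5],[-9.8,7.1,0,0,0,-13],[-11,8,0,0,0,-15],[-11.25,8.2,0,0,0,-15]]]'
python3 -m handwheel '[[[0,0.5,0,0,0,0],[0,1.8,0,0,0,0],[0,3.6,0,0,0,0],[0,5.4,0,0,0,0],[0,7.2,0,0,0,0],[0,8.9,0,0,0,0],[0,9.8,0,0,0,0],[0,10,0,0,0,0]]]'
python3 -m handwheel '[[[0,0,0,0,0,0],[0,0,0.3,0,0,0],[0,0,0.9,0,0,0],[0,0,1.9,0,0,0],[0,0,2.9,0,0,0],[0,0,3.7,0,0,0],[0,0,4,0,0,0],[0,0,4,0,0,0]]]'
python3 - <<'E'
from h import *
plan([(630,-130,58.8,90)])
E
```

```text
t: 37.65
tcp_pos: [0.4811, -0.0025, 0.1251]
eef_rot: [0.001, 0.794, 0.608, -0.0]
contact_force: [0.0, 0.3, -0.2]
width: 0.094
t: 38.32
tcp_pos: [0.5312, -0.1312, 0.125]
eef_rot: [0.0, 0.707, 0.707, -0.0]
contact_force: [0.5, -0.3, -0.5]
width: 0.094
t: 38.98
tcp_pos: [0.6319, -0.1273, 0.1249]
eef_rot: [-0.0, 0.706, 0.708, 0.0]
contact_force: [-0.3, -0.8, -1.0]
width: 0.096
t: 39.65
tcp_pos: [0.6291, -0.1291, 0.0832]
eef_rot: [-0.002, 0.707, 0.707, -0.001]
contact_force: [0.4, 0.0, -0.6]
width: 0.094
std [0.72 0.2  1.09 0.  ]
now [ 630.2 -129.4   84.9   90. ] t 39.85 j6 1.26 w 0.095 F [ 0.5  0.7 -1.2]
(630, -130, 58.8, 90) -> d cm [-0.06 -0.02  2.61] rz 0.0 rows 0.6
```

```bash
python3 -m handwheel '[[[-0.05,-0.05,0.2,0,0,0],[-0.05,-0.05,0.6,0,0,0],[-0.05,-0.05,1.1,0,0,0],[-0.05,-0.05,1.6,0,0,0],[-0.05,-0.05,2,0,0,0],[-0.05,-0.05,2.2,0,0,0],[-0.05,-0.05,2.3,0,0,0],[-0.05,-0.05,2.3,0,0,0]]]'
python3 -m handwheel '[[[0,0,0,0,0,0],[0,0,0,0,0,0],[0,0,0,0,0,0],[0,0,0,0,0,0],[0,0,0,0,0,0],[0,0,0,0,0,0],[0,0,0,0,0,0],[0,0,0,0,0,0]]]'
python3 - <<'E'
from h import *
plan([(630,-130,58.8,90)])
E
```

```text
t: 40.57
tcp_pos: [0.6298, -0.1298, 0.0619]
eef_rot: [-0.0, 0.707, 0.707, -0.0]
contact_force: [0.4, -0.1, -2.0]
width: 0.096
t: 41.23
tcp_pos: [0.6301, -0.1299, 0.0625]
eef_rot: [0.0, 0.707, 0.707, -0.0]
contact_force: [0.3, -0.2, -1.3]
width: 0.097
std [0.01 0.   0.02 0.  ]
now [ 630.1 -129.9   62.5   90. ] t 41.43 j6 1.26 w 0.095 F [-0.   0.4 -1.1]
(630, -130, 58.8, 90) -> d cm [-0.01 -0.01  0.37] rz 0.0 rows 0.1
```

```bash
python3 -m handwheel '[[[0,0,0.1,0,0,0],[0,0,0.2,0,0,0],[0,0,0.3,0,0,0],[0,0,0.36,0,0,0],[0,0,0.36,0,0,0],[0,0,0.36,0,0,0],[0,0,0.36,0,0,0],[0,0,0.36,0,0,0]]]'
python3 -m handwheel '[[[0,0,0,0,0,0],[0,0,0,0,0,0],[0,0,0,0,0,0],[0,0,0,0,0,0],[0,0,0,0,0,0],[0,0,0,0,0,0],[0,0,0,0,0,0],[0,0,0,0,0,0]]]' 0.55
python3 -m handwheel '[[[0,0,-0.5,0,0,0],[0,0,-2,0,0,0],[0,0,-4,0,0,0],[0,0,-6,0,0,0],[0,0,-8,0,0,0],[0,0,-9.5,0,0,0],[0,0,-9.9,0,0,0],[0,0,-10,0,0,0]]]'
python3 -m handwheel '[[[0,-1,0,0,0,0],[0,-3,0,0,0,0],[0,-6,0,0,0,0],[0,-10,0,0,0,0],[0,-14,0,0,0,0],[0,-18,0,0,0,0],[0,-21,0,0,0,0],[0,-22,0,0,0,0]]]'
python3 -m handwheel '[[[-0.5,0,0,0,0,0],[-2,0,0,0,0,0],[-5,0,0,0,0,0],[-8,0,0,0,0,0],[-11,0,0,0,0,0],[-14,0,0,0,0,0],[-15.5,0,0,0,0,0],[-16,0,0,0,0,0]]]'
cat > chk.py <<'E'
from h import *
plan([])
im,d=cams.get_image("top");W=cloud("top",d);W[d==0]=-1
cv2.imwrite("pics/t9.png",cv2.resize(im[100:260,150:430],None,fx=2.8,fy=2.8,interpolation=cv2.INTER_CUBIC))
im,_=cams.get_image("side");cv2.imwrite("pics/s9.png",cv2.resize(im[100:280,240:460],None,fx=3,fy=3,interpolation=cv2.INTER_CUBIC))
for n,y,h in(("a",.11,104),("b",.03,90),("c",-.05,76),("d",-.13,62)):
    w=W[(abs(W[...,0]-.63)<.045)&(abs(W[...,1]-y)<.038)&(W[...,2]>.026)&(W[...,2]<.14)];b=w[w[:,2]>.018+h*.00075]
    print(n,len(w),len(b));
    if len(b)>20:print(rect(w),"blade",rect(b),np.percentile(w[:,2],98))
# visible bare pad edges: dark pixels near pad height
g=cv2.cvtColor(cams.get_image("top")[0],cv2.COLOR_BGR2HSV);m=(g[...,1]<90)&(g[...,2]<120)&(abs(W[...,2]-.0165)<.005)&(abs(W[...,0]-.63)<.06)
for y in(.11,.03,-.05,-.13):
    q=W[m&(abs(W[...,1]-y)<.039)];l,h=np.percentile(q,[2,98],axis=0);print("pad",((l+h)/2).round(4),(h-l).round(4))
q=W[(abs(W[...,0]-.415)<.05)&(abs(W[...,1]+.262)<.05)&(W[...,2]>.01)&(W[...,2]<.04)];print("dish",rect(q) if len(q)>9 else 0)
E
python3 chk.py
```

```text
t: 42.15
tcp_pos: [0.6301, -0.1299, 0.0589]
eef_rot: [-0.0, 0.707, 0.707, -0.0]
contact_force: [-0.6, -0.1, -0.2]
width: 0.095
t: 42.82
tcp_pos: [0.6301, -0.1299, 0.0589]
eef_rot: [0.0, 0.707, 0.707, 0.0]
contact_force: [0.6, 0.6, 0.3]
width: 0.449
t: 43.48
tcp_pos: [0.6313, -0.1302, 0.1611]
eef_rot: [0.002, 0.707, 0.707, 0.001]
contact_force: [-0.9, -0.1, -0.6]
width: 0.448
t: 44.15
tcp_pos: [0.4052, -0.1289, 0.1569]
eef_rot: [-0.003, 0.707, 0.707, -0.001]
contact_force: [0.7, 0.5, 0.2]
width: 0.453
t: 44.82
tcp_pos: [0.4103, -0.2924, 0.1576]
eef_rot: [-0.001, 0.708, 0.706, -0.0]
contact_force: [-0.9, 0.1, -0.5]
width: 0.449
std [0.04 1.35 0.34 0.08]
now [ 410.3 -290.5  158.    90. ] t 45.02 j6 0.82 w 0.451 F [-0.2  0.5 -0.4]
a 737 168
(array([628.8, 110.5]), array([57.9, 67.9]), np.float32(0.3)) blade (array([628.6, 110.9]), array([12.4, 35.1]), np.float32(91.2)) 0.12151251529792052
b 519 113
(array([622.6,  30.2]), array([47.3, 50.2]), np.float32(90.9)) blade (array([628.7,  30.4]), array([ 9.7, 29.9]), np.float32(89.2)) 0.10739372530657415
c 361 87
(array([628.6, -49.6]), array([39.8, 53.6]), np.float32(179.9)) blade (array([628.2, -49.9]), array([ 9.7, 25.6]), np.float32(89.3)) 0.09426092993488713
d 261 62
(array([ 629.6, -129.5]), array([35. , 45.6]), np.float32(0.3)) blade (array([ 628.7, -130.1]), array([ 9.3, 20. ]), np.float32(89.6)) 0.07970097520281107
pad [0.6307 0.1091 0.016 ] [0.0687 0.0654 0.0082]
pad [0.6331 0.0307 0.016 ] [0.0701 0.0658 0.0083]
pad [ 0.6316 -0.0493  0.0162] [0.0645 0.0634 0.0078]
pad [ 0.6308 -0.1297  0.0164] [0.0625 0.0614 0.0076]
dish (array([ 427.5, -248.1]), array([31.3, 69.3]), np.float32(132.7))
```

View pics/t9.png

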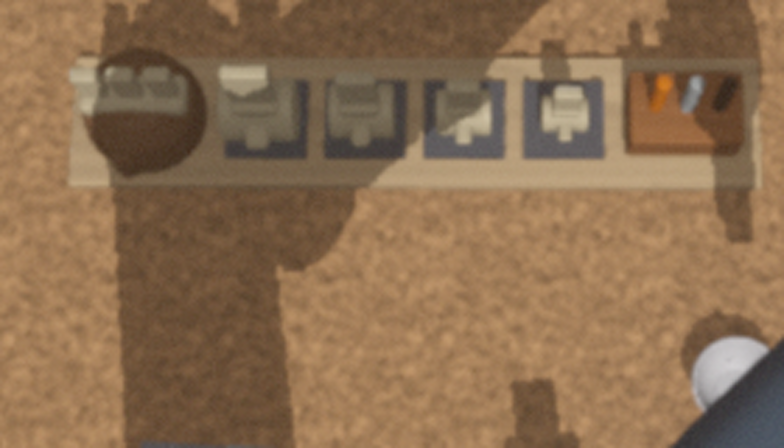

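View pics/s9.png

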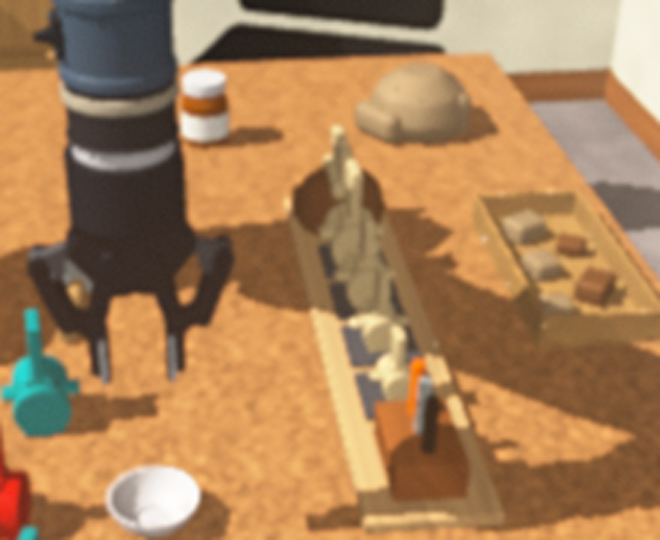

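The top view shows all four bones upright and centred on their pads at crop x≈258, 360, 463 and 565. They run largest to smallest from the hip. The side view agrees, with the gripper clear and the dish in place at (152,495). I'm handing in.

```bash
python3 -c "
from plant import ctrl
print(ctrl.get_obs()['t'],ctrl.finish_job())"
```

```text
the job is handed in; nothing more can be done
45.2167 None
```

All four vertebrae stand upright on the pads, vert_a next to the hip, then b, c and d. I handed the job in at 45.2 s with the gripper clear of everything.

- **Position:** the blade centres are at x ≈ 628–629 mm and y = 111, 30, −50 and −130 mm. They are within about 2 mm of the pad centres along the row.
- **Across the row:** the bones read 2–4 mm toward the robot from the last pad readings. Those readings are less sure, because the bones partly hide the pads. The arm's own readings at release were 630 mm, the pad centre I measured at the start.
- **Alignment and heights:** every blade is within about 1.2° of the row line, and the top heights match upright bones on the pads.
- **Forces:** readings at the end of each move were only a few newtons; I didn't record peaks during moves.
- **Dish:** I never touched it. In the last top view the arm partly covered it, so its numeric check was no use, but the side view shows it in place.

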